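# Restow hose clamps, funnel and cap on their marked plates

### The job

Put the four serviced parts of the hygiene compartment back on their marked white plates: the black funnel, mouth down as it stands, centred on the plate with the black disc; the blue-rimmed cap centred on the plate with the blue ring; and each of the two hose clamps on the plate whose silhouette shows its jaws as they are, ratcheted shut or open, flat and centred along the drawing (which end the jaws point to does not matter). Leave the small bottle with the white cap and the white jar with the green lid standing where they are.

Things in the scene. Friction and masses are not known exactly. Their poses are not given: they have to be found in the camera images.
- clamp_shut: loose rigid (locked) hose clamp like a hemostat, 124 mm long, about 120 g, lying flat: steel arms 10 mm thick, orange-lined jaws, finger rings; jaws shut and touching, rings close (47 mm wide). To be gripped: grey block over the pivot, 30 mm along x, 24 mm along y, 30 mm tall. Origin under the block's centre, on the underside; x points along the clamp to the jaws, z up.
- clamp_open: loose rigid (locked) hose clamp like a hemostat, 124 mm long, about 120 g, lying flat: steel arms 10 mm thick, orange-lined jaws, finger rings; jaws open in a V, ends 40 mm apart, handles spread too (74 mm wide). To be gripped: grey block over the pivot, 30 mm along x, 24 mm along y, 30 mm tall. Origin under the block's centre, on the underside; x points along the clamp to the jaws, z up.
- funnel: loose black funnel standing mouth down: mouth 90 mm across at the bottom, cone up to 70 mm, then a plain round spigot 26 mm across from 74 to 110 mm above its underside, to be gripped. About 140 g. Origin at the centre of its underside, z up.
- cap: loose round port cap lying flat: blue disc 90 mm across and 12 mm thick with a white face, and on it an upright white grip bar 56 mm long (along x), 14 mm wide (along y), from 12 to 36 mm above its underside. About 150 g. Origin at the centre of its underside, z up.
- plate_shut: fixed white plate, 140 x 80 x 4 mm, with the dark life-size silhouette of a clamp, jaws shut. Origin at the centre of the plate's underside (its top is 4 mm higher), where the silhouette's block is drawn; x along the silhouette towards the jaws.
- plate_open: fixed white plate, 140 x 80 x 4 mm, with the dark life-size silhouette of a clamp, jaws open in a V. Origin at the centre of the plate's underside (its top is 4 mm higher), where the silhouette's block is drawn; x along the silhouette towards the jaws.
- plate_funnel: fixed round white plate, 120 mm across, 4 mm thick, with a solid black disc of 90 mm drawn at its centre. Origin at the centre of its underside; its top is 4 mm higher. Yaw has no meaning.
- plate_cap: fixed round white plate, 120 mm across, 4 mm thick, with a blue ring (90 mm outside, 68 mm inside) drawn around its centre. Origin at the centre of its underside; its top is 4 mm higher. Yaw has no meaning.
- bottle: bystander, to be left alone: small amber bottle with a white cap and a pale label, 34 mm across and 85 mm tall, loose, standing among the parts. Origin at the centre of its underside.
- jar: bystander, to be left alone: small white jar with a green lid, 36 mm across and 60 mm tall, loose, standing among the parts. Origin at the centre of its underside. (An 18 mm tall brass collar, 36 mm across, lies among the parts too and is not used.)
Mind the look-alikes: they are no part of the job. What is shaped like the clamp_shut but yellow is not meant.

How it is judged:
By the outcome, as a careful person would: the job done as asked, in the order asked, and still so for the second after the job is handed in, with the robot touching nothing.
It also fails if it takes over 115 s, if anything falls off the work surface, if the arm or the gripper's body presses on something with over 40 N, if the wrist force passes 120 N, or if a joint passes its speed limit or range.

### The arm

A 6-joint arm with a two-finger parallel gripper is mounted at the origin on the work surface. World frame = base frame: x ahead of the robot, y to its left, z up, the work surface at z = 0. Lengths are in m, angles in rad, forces in N, time in s.
With the tool pointing down it reaches from about 0.3 to 0.775 m from the base axis. Payload 14.6 kg.
Tool frame: the origin (TCP) lies midway between the tips of the shut fingers; the grasp point (between the pads) lies 19 mm behind it (ctrl.grip_depth is the z of the grasp point in the tool frame, in m); z points along the fingers, y is the line along which they close (so a half turn about z gives the same grasp; the last joint's range is limited). The gripper opens to 94 mm and grips with 3 to 60 N. Pads are 16 mm wide; open, the fingers measure 119 mm over their backs; the gripper's body (75 mm by 177 mm) begins 78 mm behind the grasp point.
Start: joints at [1.263, 0.3, 1.521, -0, 1.321, -0.067], TCP at [0.131, 0.534, 0.205] pointing down, gripper open.
Joint ranges: [-3.03, 3.03], [-0.79, 2.21], [0.23, 2.52], [-1.04, 4.18], [0, 3.07], [-2.55, 2.55]. Speed limits (rad/s): [2.22, 2.22, 2.57, 3.14, 3.14, 3.14].

### API

Orientations are given as [roll, pitch, yaw] about the fixed x, y, z axes, in that order (R = Rz(yaw) Ry(pitch) Rx(roll)).
In Python, from station import ctrl gives the robot as it stands. The module is installed in compiled form; this text tells all that it offers.
- The arm moves only by the tool carry_out, never from a script. Its argument "commands" is a list of rows, each a list of 3 entries, a list of its own where there are three numbers: the closure, from 0 (fully open) to 1 (shut), then the shift along the tool's x, y, z in mm, then the turn, a rotation vector about the tool's x, y, z in rad. In form: [[gripper, [tx, ty, tz], [wx, wy, wz]], ...]. A call has 1 to 10 rows; each row shifts and turns the commanded pose from where the row before left it, along the tool's axes as they then stand; what a row does not reach is not made up. A row lasts 1/8 s, in which the tool goes at most 62.5 mm and 10.7 degrees, less where a joint would pass 70% of its speed; a pose out of reach is approached as far as the arm can. A call with a gripper value outside its range is refused whole. The fingers move at their own pace and stop on an object; "squeeze" is the grip in N (left out, the last holds). Time passes only in rows, so rows that do not move let the fingers close. It gives the time, the measured TCP pose, the force, the opening and the grip force at its end, in the units of the state.
- ctrl.get_obs(): the state, without advancing time (a new reading comes with each control period).
- ctrl.camera(name): name is "scene" or "side" or "wrist"; returns a dict with "img" (480x640x3 uint8, blue, green, red), "camera_matrix" (3x3 intrinsics, pixels), "rvec" (rotation vector, rad) and "tvec" (3), from world to camera coordinates, as OpenCV has them. Camera axes: x right, y down, z forward; pixel columns grow to the right and rows downward; lengths in m; the calibration is good to about 2 mm. A picture is of the moment at which its call begins. There is no depth.
- ctrl.hand_in(): hands the job in; it is judged then, once.
Trained networks look in the newest picture that a camera, given by its name, has taken for a name from the list of things; names that differ only in an ending like _2 or _b are one class to them, and where a whole thing is asked for, a point or a joint stands for the part that bears it (a point fixed in the world has none). Each returns a list of dicts, best first, with "score" (0 to 1); they miss things now and then, are a little off and sometimes report something else, mostly with a low value. They report only what shows in the picture. A call takes as long as a camera call. They do not tell look-alikes from the thing itself.
- ctrl.outline_of(thing, camera): "region" (480x640 bool, what is visible of it).
- ctrl.place_of(thing, camera): "at" ([x, y, z] in m, in world coordinates, good to about 4 mm: a listed point, or the origin of a listed thing).
The state is a dict: "time_s": time; "qpos": joint angles; "joint_vel": joint speeds; "tau": joint torques, N m; "ee_pos": TCP position; "eef_rot": TCP orientation; "force": force on the tool from outside, world axes, zero at the start; "moment": the same for the moment, N m; "grip_width": finger opening in m; "grip_force": force on a finger pad.
Only numpy, scipy, OpenCV 4.12 (cv2) and the standard library are available. Lean on these libraries where they do the work, as an engineer would, in place of code of your own. Each camera call takes 0.05 s, during which the arm holds its last target. There are 200 camera calls.

## Working session

There is one attempt and no reset: what is moved stays moved. The work goes in short steps, Python scripts to look and compute and a tool call to move; the robot and the scene stay as the last step left them, time stands still between calls to the robot, and variables do not carry over. Pictures are saved under pics/ and viewed, at most 14 in all, crops included, and the job is handed in when it is done.

Besides the shell and the picture viewer there is one more tool, called as name(argument=value, ...) on one line, values as JSON. carry_out: Moves the arm, as the interface text tells. Its arguments: {"type":"object","properties":{"commands":{"type":"array","items":{"type":"array"}},"squeeze":{"type":"number"}},"required":["commands"]}

```bash
mkdir -p pics; cat > h.py <<'E'
import numpy as np, cv2
from station import ctrl
def cam(n,save=None):
    c=ctrl.camera(n)
    if save: cv2.imwrite('pics/'+save,c['img'])
    return c
def ray(c,uv):
    R=cv2.Rodrigues(np.array(c['rvec'],float))[0]; t=np.array(c['tvec'],float).ravel()
    p=cv2.undistortPoints(np.array(uv,float).reshape(-1,1,2),np.array(c['camera_matrix']),None).reshape(-1,2)
    d=np.c_[p,np.ones(len(p))]@R
    return -R.T@t,d
def onz(c,uv,z):
    o,d=ray(c,uv); return o+d*((z-o[2])/d[:,2])[:,None]
def proj(c,P):
    return cv2.projectPoints(np.array(P,float).reshape(-1,1,3),np.array(c['rvec'],float),np.array(c['tvec'],float),np.array(c['camera_matrix']),None)[0].reshape(-1,2)
T=['clamp_shut','clamp_open','funnel','cap','plate_shut','plate_open','plate_funnel','plate_cap','bottle','jar']
E
python3 - <<'E'
from h import *
np.set_printoptions(precision=3,suppress=True)
for n in ['scene','side','wrist']:
    c=cam(n,n+'0.png'); print(n,ray(c,[[320,240]])[0])
    if n!='wrist':
        for t in T:
            print(t,[(round(d['score'],2),np.round(d['at'],3).tolist()) for d in ctrl.place_of(t,n)][:3])
o=ctrl.get_obs(); print(o)
E
```

```text
scene [ 0.897 -0.634  0.996]
clamp_shut [(0.64, [0.344, -0.413, -0.002]), (0.59, [0.437, -0.305, -0.003])]
clamp_open [(0.69, [0.431, 0.297, -0.002])]
funnel [(0.82, [0.627, 0.115, 0.001])]
cap [(0.86, [0.654, -0.098, -0.001])]
plate_shut [(0.69, [0.609, 0.305, 0.005]), (0.67, [0.544, -0.007, 0.004])]
plate_open [(0.86, [0.441, -0.1, 0.0])]
plate_funnel [(0.93, [0.619, -0.299, -0.007]), (0.47, [0.436, -0.303, 0.001])]
plate_cap [(0.94, [0.457, 0.103, -0.002])]
bottle [(0.61, [0.543, -0.003, 0.006])]
jar [(0.61, [0.525, -0.205, 0.004])]
side [-0.027 -0.655  0.669]
clamp_shut [(0.96, [0.436, -0.302, 0.004]), (0.59, [0.347, -0.413, 0.001]), (0.35, [0.435, -0.104, -0.0])]
clamp_open [(0.98, [0.428, 0.293, -0.001])]
funnel [(0.79, [0.627, 0.112, 0.0])]
cap [(0.8, [0.65, -0.097, 0.0])]
plate_shut [(0.55, [0.609, 0.307, -0.002])]
plate_open [(0.92, [0.437, -0.106, 0.0])]
plate_funnel [(0.61, [0.619, -0.301, -0.001])]
plate_cap [(0.85, [0.462, 0.1, -0.001]), (0.48, [0.537, 0.001, -0.001])]
bottle [(0.56, [0.537, -0.002, -0.001])]
jar [(0.56, [0.528, -0.206, -0.004])]
wrist [0.06  0.552 0.385]
{'time_s': 1.15, 'qpos': array([ 1.263,  0.3  ,  1.521,  0.   ,  1.321, -0.067]), 'joint_vel': array([-0.002, -0.001, -0.001,  0.001,  0.   ,  0.002]), 'tau': array([  0.001, -53.166, -35.293,   0.071,   0.021,  -0.   ]), 'ee_pos': array([0.131, 0.534, 0.205]), 'eef_rot': array([-3.142, -0.   ,  2.901]), 'force': array([ 0.208,  0.016, -1.035]), 'moment': array([-0.025, -0.017,  0.017]), 'grip_force': 0.0, 'grip_width': 0.09421896584026064}
```

View pics/scene0.png

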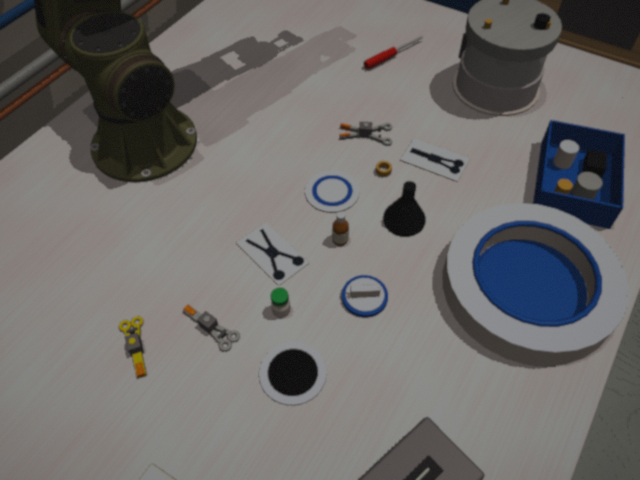

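View pics/side0.png

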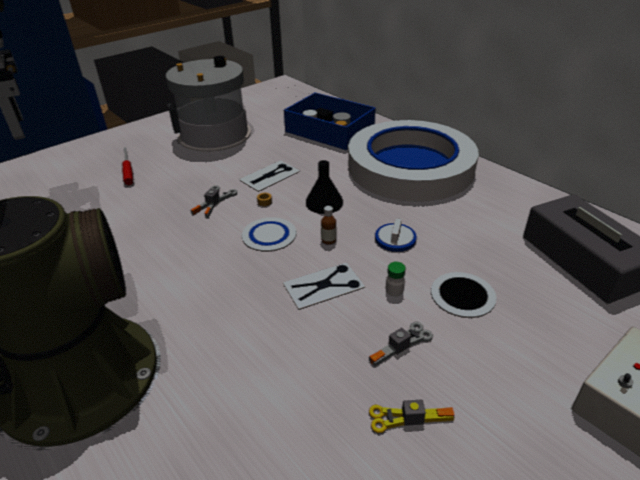

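The scene view shows the steel open clamp at about (366,131), the steel shut clamp at (210,323) and its yellow look-alike at (134,343), which I'll ignore. The plates are at (435,160) shut, (272,251) open, (332,190) cap and (293,373) funnel. The bottle is at (340,230), the jar at (280,302), the funnel at (405,210) and the cap at (365,295). The side view agrees. Next is a wrist-camera survey.

```bash
cat >> h.py <<'E'
def plan(x,y,z,yaw=None,step=50.):
    o=ctrl.get_obs(); p=np.array(o['ee_pos']); a=o['eef_rot'][2]
    yaw=a if yaw is None else a+(yaw-a+np.pi/2)%np.pi-np.pi/2
    d=np.array([x,y,z])-p; dy=yaw-a
    ex=np.array([np.cos(a),np.sin(a),0]); ey=np.array([np.sin(a),-np.cos(a),0])
    s=1000*np.array([d@ex,d@ey,-d[2]]); n=int(max(np.ceil(np.linalg.norm(s)/step),1)); m=int(np.ceil(abs(dy)/.17))
    print('pose',p.round(4),o['eef_rot'].round(3),'t',round(o['time_s'],2),'F',np.round(o['force'],1),'w',round(o['grip_width'],4))
    print(f'shift {s.round(1)} = {n} x {(s/n).round(1)}; then wz {-dy:.3f} = {m} x {-dy/max(m,1):.3f}; q6 {o["qpos"][5]:.2f}->{o["qpos"][5]-dy:.2f}')
E
python3 - <<'E'
from h import *
c=cam('wrist'); print(c['camera_matrix']); print(cv2.Rodrigues(np.array(c['rvec'],float))[0].round(3))
plan(.50,.25,.30)
E
```

```text
[[383.51266607   0.         317.32734284]
 [  0.         383.51266607 231.42901088]
 [  0.           0.           1.        ]]
[[ 0.239  0.971  0.001]
 [ 0.939 -0.231  0.257]
 [ 0.249 -0.061 -0.967]]
pose [0.1312 0.5341 0.2055] [ 3.142 -0.     2.901] t 1.2 F [ 0.5  0.7 -0.1] w 0.0937
shift [-426.  -188.   -94.5] = 10 x [-42.6 -18.8  -9.5]; then wz -0.000 = 0 x -0.000; q6 -0.07->-0.07
```

carry_out(commands=[[0,[-42.6,-18.8,-9.5],[0,0,0]],[0,[-42.6,-18.8,-9.5],[0,0,0]],[0,[-42.6,-18.8,-9.5],[0,0,0]],[0,[-42.6,-18.8,-9.5],[0,0,0]],[0,[-42.6,-18.8,-9.5],[0,0,0]],[0,[-42.6,-18.8,-9.5],[0,0,0]],[0,[-42.6,-18.8,-9.5],[0,0,0]],[0,[-42.6,-18.8,-9.5],[0,0,0]],[0,[-42.6,-18.8,-9.5],[0,0,0]],[0,[-42.6,-18.8,-9.5],[0,0,0]]])

```text
time_s: 2.45
ee_pos: [0.5011, 0.2489, 0.3008]
eef_rot: [3.141, 0.0, 2.901]
force: [0.8, -0.2, -0.2]
grip_width: 0.0942
grip_force: 0.0
```

```bash
cat > survey.py <<'E'
import sys,pickle
from h import *
tag=sys.argv[1]; c=cam('wrist','w'+tag+'.png'); D={'cam':c}
for t in T:
    r=ctrl.place_of(t,'wrist')[:3]; g=ctrl.outline_of(t,'wrist')[:3]; D[t]=(r,g)
    print(t,[(round(d['score'],2),np.round(d['at'],3).tolist()) for d in r],[(round(d['score'],2),int(d['region'].sum())) for d in g])
pickle.dump(D,open(tag+'.pkl','wb'))
E
python3 survey.py A; python3 -c "
from h import *
plan(.55,-.13,.33)"
```

```text
clamp_shut [] []
clamp_open [(0.82, [0.433, 0.296, 0.002])] [(0.63, 2022)]
funnel [(0.66, [0.623, 0.113, 0.001])] [(0.78, 3494)]
cap [(0.6, [0.648, -0.097, 0.001])] [(0.74, 691)]
plate_shut [(0.9, [0.607, 0.308, -0.002])] [(0.63, 6109)]
plate_open [(0.62, [0.438, -0.106, 0.0])] [(0.55, 6910)]
plate_funnel [] []
plate_cap [(0.79, [0.458, 0.103, 0.0]), (0.17, [0.648, -0.095, 0.001])] [(0.78, 7396), (0.75, 632)]
bottle [(0.69, [0.54, -0.0, 0.001])] [(0.96, 1336)]
jar [(0.44, [0.457, 0.102, 0.003]), (0.21, [0.648, -0.096, 0.002])] [(0.62, 126)]
pose [0.5001 0.2499 0.3004] [-3.142  0.     2.901] t 3.5 F [-0.1  0.3  0.4] w 0.0938
shift [-139.1 -357.1  -29.6] = 8 x [-17.4 -44.6  -3.7]; then wz -0.000 = 0 x -0.000; q6 -0.93->-0.93
```

View pics/wA.png

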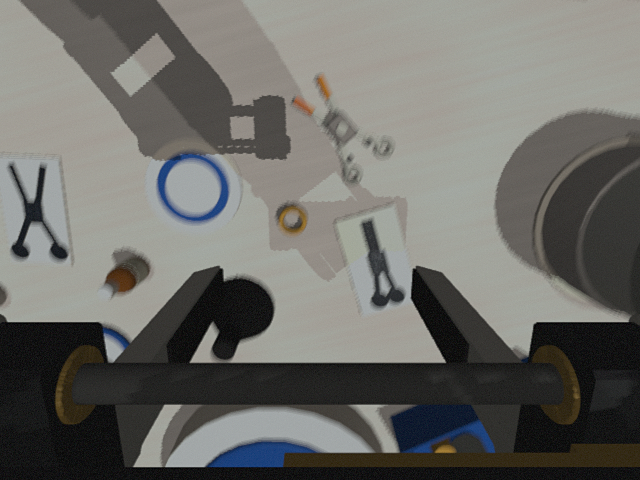

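The wrist view shows the open clamp at (340,125), the shut-jaw plate at (376,258), the cap plate at (193,187), the open-jaw plate at (33,210), the funnel at (243,308) and the bottle at (122,280). The collar is at (291,218). I'll take the second station.

carry_out(commands=[[0,[-17.4,-44.6,-3.7],[0,0,0]],[0,[-17.4,-44.6,-3.7],[0,0,0]],[0,[-17.4,-44.6,-3.7],[0,0,0]],[0,[-17.4,-44.6,-3.7],[0,0,0]],[0,[-17.4,-44.6,-3.7],[0,0,0]],[0,[-17.4,-44.6,-3.7],[0,0,0]],[0,[-17.4,-44.6,-3.7],[0,0,0]],[0,[-17.4,-44.6,-3.7],[0,0,0]],[0,[0,0,0],[0,0,0]]])

```text
time_s: 4.62
ee_pos: [0.5501, -0.1324, 0.3297]
eef_rot: [-3.141, -0.0, 2.897]
force: [-0.7, 0.1, -0.1]
grip_width: 0.0942
grip_force: 0.0
```

```bash
python3 survey.py B
```

```text
clamp_shut [(0.98, [0.429, -0.306, -0.004]), (0.85, [0.344, -0.41, -0.003])] [(0.93, 2162), (0.69, 2796)]
clamp_open [(0.28, [0.645, -0.096, 0.001])] [(0.7, 888)]
funnel [(0.9, [0.627, 0.112, -0.001])] [(0.9, 4436)]
cap [(0.66, [0.647, -0.093, 0.001])] [(0.92, 3255)]
plate_shut [] [(0.56, 1650)]
plate_open [(0.65, [0.441, -0.105, 0.003])] [(0.74, 7677)]
plate_funnel [(0.85, [0.622, -0.298, 0.002])] [(0.93, 4385)]
plate_cap [(0.59, [0.458, 0.102, 0.001])] [(0.84, 8095)]
bottle [(0.8, [0.538, 0.0, 0.004])] [(0.76, 885)]
jar [(0.66, [0.528, -0.207, 0.001])] [(0.97, 877)]
```

View pics/wB.png

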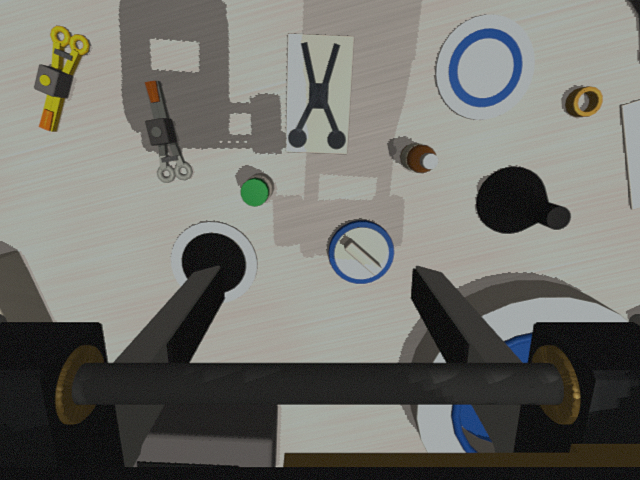

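The second view shows the shut clamp at (160,133), the open-jaw plate at (320,95), the funnel plate at (213,262), the cap at (361,252) with its bar running diagonally, the funnel at (512,200), the jar at (255,190) and the bottle at (425,158). Now I'll make rectified crops for exact centres and yaws.

```bash
cat >> h.py <<'E'
def ortho(c,x,y,z,half=.08,n=256):
    # columns = +x world, rows = -y world
    P=[[x-half,y+half,z],[x+half,y+half,z],[x+half,y-half,z],[x-half,y-half,z]]
    H=cv2.getPerspectiveTransform(proj(c,P).astype(np.float32),np.float32([[0,0],[n,0],[n,n],[0,n]]))
    return cv2.warpPerspective(c['img'],H,(n,n),flags=cv2.INTER_CUBIC)
E
python3 - <<'E'
from h import *
import pickle
C={k:pickle.load(open(k+'.pkl','rb'))['cam'] for k in 'AB'}
C['scene']=cam('scene');C['side']=cam('side'); pickle.dump(C,open('C.pkl','wb'))
L=[('A',.607,.307,.004),('B',.440,-.104,.004),('A',.431,.295,.03),('B',.434,-.304,.03),('B',.648,-.096,.036),('B',.626,.113,.11)]
ims=[]
for k,x,y,z in L:
    m=cv2.convertScaleAbs(ortho(C[k],x,y,z),alpha=1.3); 
    for i in range(0,257,32): cv2.line(m,(i,0),(i,4),(0,0,255),1); cv2.line(m,(0,i),(4,i),(0,0,255),1)
    cv2.circle(m,(128,128),1,(0,0,255),-1); ims.append(m)
cv2.imwrite('pics/m1.png',np.vstack([np.hstack(ims[:3]),np.hstack(ims[3:])]))
# dark / blue blobs on plates
def blob(c,x,y,z,f,half=.07):
    m=ortho(c,x,y,z,half,560).astype(int); M=f(m).astype(np.uint8)
    n,lab,st,ce=cv2.connectedComponentsWithStats(cv2.morphologyEx(M,cv2.MORPH_OPEN,np.ones((5,5))))
    i=1+np.argmax(st[1:,4]); ct=max(cv2.findContours((lab==i).astype(np.uint8),0,2)[0],key=len)
    (u,v),ax,an=cv2.fitEllipse(cv2.convexHull(ct)); s=2*half/560
    return np.round([x-half+u*s,y+half-v*s,ax[0]*s,ax[1]*s],4), ct,s
dark=lambda m:m.max(2)<60
blue=lambda m:(m[...,0]-m[...,2])>35
for k in C:
    for nm,x,y,f in [('pf',.62,-.3,dark),('pc',.458,.102,blue),('cap@.006',.649,-.096,blue)]:
        if k=='A' and nm!='pc': continue
        try: print(k,nm,blob(C[k],x,y,.006 if '@' in nm else .004,f)[0])
        except Exception as e: print(k,nm,e)
E
```

```text
A pc [0.4618 0.0995 0.0873 0.0896]
B pf [ 0.6364 -0.3145  0.0962  0.1404]
B pc [0.4585 0.1032 0.0899 0.0899]
B cap@.006 [ 0.653  -0.0952  0.0896  0.091 ]
scene pf [ 0.6187 -0.2972  0.0863  0.0865]
scene pc [0.4582 0.104  0.0888 0.0889]
scene cap@.006 [ 0.651  -0.0934  0.0886  0.0912]
side pf [ 0.6204 -0.299   0.0876  0.088 ]
side pc [0.46   0.1025 0.09   0.0911]
side cap@.006 [ 0.6572 -0.0933  0.0894  0.0948]
```

View pics/m1.png

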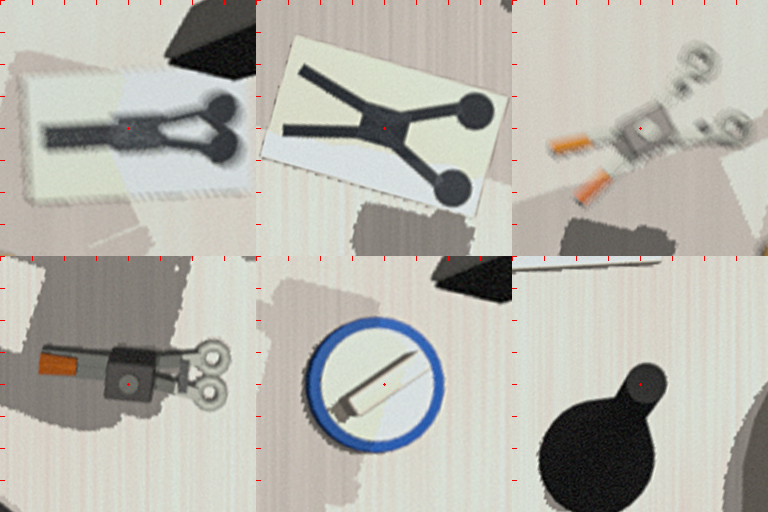

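The crops show the following:
- The A crops are blurred because the arm was still settling, so I'll retake them.
- The B crops are sharp. The open plate centre is at (.441,-.103) with its axis at -16°.
- The shut clamp's block top is at (.434,-.304), with yaw about -5° and jaws towards -x.

I'll move above the funnel.

```bash
python3 -c "
from h import *
plan(.628,.113,.20)"
```

```text
pose [ 0.5501 -0.1298  0.3301] [-3.142  0.     2.901] t 5.78 F [ 0.3 -0.7  0.3] w 0.0938
shift [-17.7 254.3 130.1] = 6 x [-3.  42.4 21.7]; then wz -0.000 = 0 x -0.000; q6 -1.63->-1.63
```

carry_out(commands=[[0,[-3,42.4,21.7],[0,0,0]],[0,[-3,42.4,21.7],[0,0,0]],[0,[-3,42.4,21.7],[0,0,0]],[0,[-3,42.4,21.7],[0,0,0]],[0,[-3,42.4,21.7],[0,0,0]],[0,[-3,42.4,21.7],[0,0,0]],[0,[0,0,0],[0,0,0]],[0,[0,0,0],[0,0,0]]])

```text
time_s: 6.78
ee_pos: [0.6283, 0.1126, 0.2002]
eef_rot: [-3.142, 0.0, 2.901]
force: [-0.1, 0.8, 0.7]
grip_width: 0.0939
grip_force: 0.0
```

```bash
python3 - <<'E'
from h import *
import pickle
c=cam('wrist'); r=ctrl.outline_of('funnel','wrist'); print([(a['score'],a['region'].sum()) for a in r][:3])
C=pickle.load(open('C.pkl','rb')); C['F']=c
# plate_cap & collar & funnel base seen here
def ell(c,x,y,z,f,half=.07):
    m=ortho(c,x,y,z,half,560).astype(int); M=cv2.morphologyEx(f(m).astype(np.uint8),cv2.MORPH_OPEN,np.ones((5,5)))
    n,l,st,ce=cv2.connectedComponentsWithStats(M); i=1+np.argmax(st[1:,4]); ct=max(cv2.findContours((l==i).astype(np.uint8),0,2)[0],key=len)
    (u,v),ax,an=cv2.fitEllipse(cv2.convexHull(ct)); s=2*half/560
    return np.round([x-half+u*s,y+half-v*s,ax[0]*s,ax[1]*s],4)
print('pc',ell(c,.459,.103,.004,lambda m:(m[...,0]-m[...,2])>35))
ims=[]
for k,z in [('F',.11),('F',0),('B',0),('scene',.11),('scene',0),('side',.11)]:
    m=cv2.convertScaleAbs(ortho(C[k],.627,.113,z),alpha=1.6,beta=10)
    for i in range(0,257,32): cv2.line(m,(i,0),(i,4),(0,0,255),1); cv2.line(m,(0,i),(4,i),(0,0,255),1)
    cv2.circle(m,(128,128),1,(0,0,255),-1); cv2.circle(m,(128,128),int(round((13 if z else 45)/.625)),(0,0,255),1); ims.append(m)
cv2.imwrite('pics/m2.png',np.vstack([np.hstack(ims[:3]),np.hstack(ims[3:])]))
E
```

```text
[(0.82, np.int64(6308))]
pc [0.4597 0.1017 0.0864 0.0897]
```

View pics/m2.png

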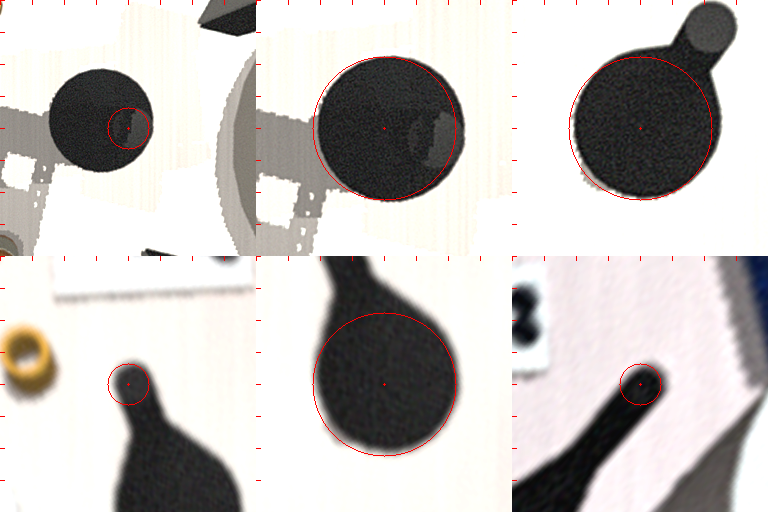

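The base circle and spigot agree on (.630,.113). The spigot top is consistent with 110 mm in the scene and side views. I'll descend and grip.

carry_out(commands=[[0.3,[-1.5,1,20],[0,0,0]],[0.3,[0,0,40],[0,0,0]],[0.3,[0,0,40],[0,0,0]],[0.3,[0,0,24],[0,0,0]],[1,[0,0,0],[0,0,0]],[1,[0,0,0],[0,0,0]],[1,[0,0,0],[0,0,0]],[1,[0,0,0],[0,0,0]],[1,[0,0,0],[0,0,0]]], squeeze=25)

```text
time_s: 8.0
ee_pos: [0.6302, 0.1136, 0.0764]
eef_rot: [3.141, 0.001, 2.901]
force: [-0.0, -1.7, 3.1]
grip_width: 0.0247
grip_force: 25.0
```

```bash
python3 - <<'E'
from h import *
plan(.627,-.2,.185);plan(.62,-.2985,.20)
E
```

```text
pose [0.6302 0.1136 0.0764] [3.141e+00 1.000e-03 2.901e+00] t 8.0 F [-0.  -1.7  3.1] w 0.0247
shift [ -71.7 -305.3 -108.6] = 7 x [-10.2 -43.6 -15.5]; then wz -0.000 = 0 x -0.000; q6 -1.21->-1.21
pose [0.6302 0.1136 0.0764] [3.141e+00 1.000e-03 2.901e+00] t 8.0 F [-0.  -1.7  3.1] w 0.0247
shift [ -88.4 -402.6 -123.6] = 9 x [ -9.8 -44.7 -13.7]; then wz -0.000 = 0 x -0.000; q6 -1.21->-1.21
```

carry_out(commands=[[1,[0,0,-25],[0,0,0]],[1,[0,0,-40],[0,0,0]],[1,[0,0,-45],[0,0,0]],[1,[-7,-30,0],[0,0,0]],[1,[-11,-50,0],[0,0,0]],[1,[-11,-50,0],[0,0,0]],[1,[-11,-50,0],[0,0,0]],[1,[-11,-50,0],[0,0,0]],[1,[-11,-50,0],[0,0,0]],[1,[-11,-50,0],[0,0,0]]])

```text
time_s: 9.25
ee_pos: [0.6218, -0.2258, 0.1857]
eef_rot: [3.141, -0.0, 2.901]
force: [0.6, 0.5, -0.9]
grip_width: 0.025
grip_force: 25.0
```

carry_out(commands=[[1,[-8,-40,0],[0,0,0]],[1,[-7.4,-32.6,0],[0,0,0]],[1,[0,0,0],[0,0,0]],[1,[0,0,0],[0,0,0]]])

```text
time_s: 9.75
ee_pos: [0.6198, -0.2977, 0.1856]
eef_rot: [3.141, -0.001, 2.901]
force: [0.3, -0.0, -2.3]
grip_width: 0.0249
grip_force: 25.0
```

```bash
python3 - <<'E'
from h import *
plan(.62,-.2985,.082)
S={n:cam(n) for n in ['scene','side','wrist']}
for n in S: print(n,[(round(d['score'],2),np.round(d['at'],3).tolist()) for d in ctrl.place_of('funnel',n)][:1],[(round(d['score'],2),np.round(d['at'],3).tolist()) for d in ctrl.place_of('plate_funnel',n)][:1])
o=ctrl.get_obs(); p=o['ee_pos']; zb=p[2]-.0764
ims=[]
for n,z in [('scene',.004),('side',.004),('wrist',.004),('scene',zb),('side',zb),('wrist',zb)]:
    x,y=(.62,-.2985) if z<.01 else p[:2]
    m=cv2.convertScaleAbs(ortho(S[n],x,y,z),alpha=1.6,beta=10)
    cv2.circle(m,(128,128),1,(0,0,255),-1); cv2.circle(m,(128,128),72,(0,0,255),1); ims.append(m)
cv2.imwrite('pics/m3.png',np.vstack([np.hstack(ims[:3]),np.hstack(ims[3:])]))
E
```

```text
pose [ 0.6198 -0.2977  0.1856] [ 3.141e+00 -1.000e-03  2.901e+00] t 9.75 F [ 0.3 -0.  -2.3] w 0.0249
shift [ -0.3  -0.7 103.6] = 3 x [-0.1 -0.2 34.5]; then wz -0.000 = 0 x -0.000; q6 -1.83->-1.83
scene [(0.87, [0.616, -0.298, 0.109])] [(0.68, [0.619, -0.297, -0.005])]
side [(0.95, [0.617, -0.301, 0.111])] [(0.85, [0.62, -0.306, -0.003])]
wrist [(0.94, [0.617, -0.297, 0.107])] []
```

View pics/m3.png

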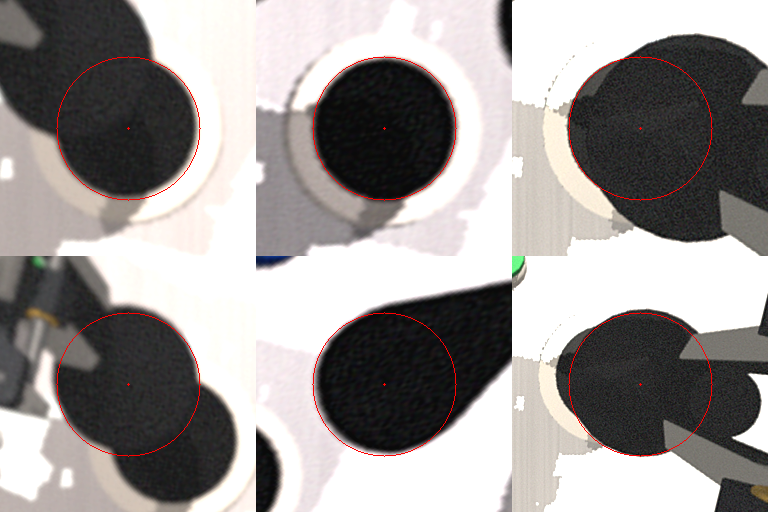

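The side and scene views show the held funnel (top row: plate disc, bottom row: funnel rim) within about 1 mm of the disc's centre in plan. I'll lower it.

carry_out(commands=[[1,[-0.4,-0.7,30],[0,0,0]],[1,[0,0,40],[0,0,0]],[1,[0,0,25],[0,0,0]],[1,[0,0,6],[0,0,0]],[1,[0,0,3.5],[0,0,0]],[0.7,[0,0,0],[0,0,0]],[0.3,[0,0,0],[0,0,0]],[0.3,[0,0,0],[0,0,0]],[0.3,[0,0,-40],[0,0,0]],[0.3,[0,0,-50],[0,0,0]]])

```text
time_s: 11.45
ee_pos: [0.6196, -0.299, 0.1718]
eef_rot: [3.141, -0.002, 2.901]
force: [1.1, 0.9, 0.8]
grip_width: 0.0641
grip_force: 0.0
```

```bash
python3 - <<'E'
from h import *
for n in ['scene','side']:
    c=cam(n); print(n,[(round(d['score'],2),np.round(d['at'],4).tolist()) for d in ctrl.place_of('funnel',n)][:1])
plan(.652,-.095,.21,.45)
E
```

```text
scene [(0.57, [0.6167, -0.2968, 0.0024])]
side [(0.96, [0.6144, -0.2959, 0.0038])]
pose [ 0.6203 -0.2993  0.1722] [-3.141e+00  2.000e-03  2.901e+00] t 11.65 F [-0.3 -0.4 -0.4] w 0.0652
shift [ 17.9 206.  -37.8] = 5 x [ 3.6 41.2 -7.6]; then wz -0.691 = 5 x -0.138; q6 -1.83->-2.52
```

carry_out(commands=[[0.2,[3.6,41.2,-7.6],[0,0,0]],[0.2,[3.6,41.2,-7.6],[0,0,0]],[0.2,[3.6,41.2,-7.6],[0,0,0]],[0.2,[3.6,41.2,-7.6],[0,0,0]],[0.2,[3.6,41.2,-7.6],[0,0,0]],[0.2,[0,0,0],[0,0,-0.14]],[0.2,[0,0,0],[0,0,-0.14]],[0.2,[0,0,0],[0,0,-0.14]],[0.2,[0,0,0],[0,0,-0.14]],[0.2,[0,0,0],[0,0,-0.14]]])

```text
time_s: 12.9
ee_pos: [0.6512, -0.0948, 0.2076]
eef_rot: [3.14, -0.002, -2.678]
force: [-1.3, 0.1, -0.4]
grip_width: 0.0753
grip_force: 0.0
```

carry_out(commands=[[0.2,[0,0,0],[0,0,0]],[0.2,[0,0,0],[0,0,0]]])

```text
time_s: 13.15
ee_pos: [0.6515, -0.0948, 0.2085]
eef_rot: [3.141, -0.001, -2.686]
force: [0.1, 0.3, -0.2]
grip_width: 0.0751
grip_force: 0.0
```

```bash
python3 - <<'E'
from h import *
S={n:cam(n) for n in ['scene','side','wrist']}
import pickle; pickle.dump(S,open('S4.pkl','wb'))
plan(.652,-.095,.21,.5)
ims=[]
for n,x,y,z,r in [('scene',.6195,-.2985,.004,60),('side',.6195,-.2985,.004,60),('wrist',.6195,-.2985,.004,60),('wrist',.652,-.095,.012,45),('scene',.652,-.095,.012,45),('wrist',.652,-.095,.036,28)]:
    m=cv2.convertScaleAbs(ortho(S[n],x,y,z),alpha=1.3,beta=10)
    cv2.circle(m,(128,128),1,(0,0,255),-1); cv2.circle(m,(128,128),int(round(r/.625)),(0,0,255),1); ims.append(m)
cv2.imwrite('pics/m4.png',np.vstack([np.hstack(ims[:3]),np.hstack(ims[3:])]))
E
```

```text
pose [ 0.6516 -0.0949  0.2091] [ 3.141 -0.    -2.684] t 13.3 F [ 0.6  0.1 -0.8] w 0.0756
shift [-0.3 -0.3 -0.9] = 1 x [-0.3 -0.3 -0.9]; then wz -0.042 = 1 x -0.042; q6 -2.23->-2.27
```

View pics/m4.png

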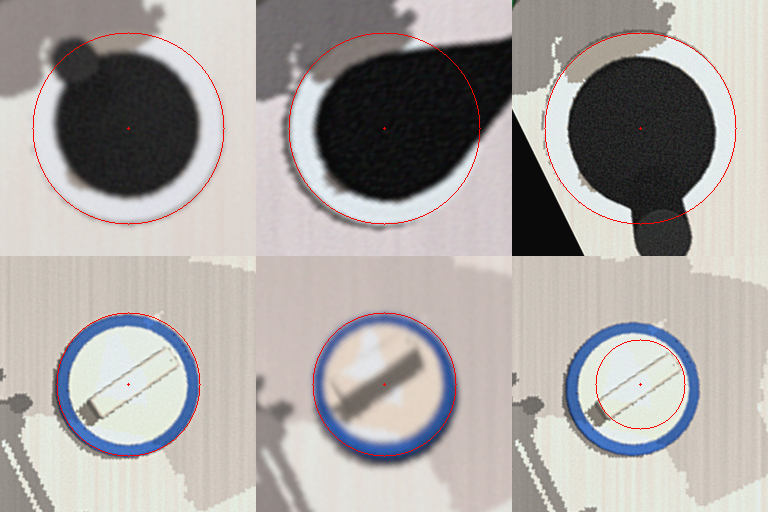

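The funnel sits concentric on its plate in all three views, to about 1 mm. The cap's centre is at (.652,-.0955) with the bar at about 34°. I'll grip it.

carry_out(commands=[[0.3,[0,-0.5,10],[0,0,-0.135]],[0.3,[0,0,50],[0,0,0]],[0.3,[0,0,50],[0,0,0]],[0.3,[0,0,50],[0,0,0]],[0.3,[0,0,25],[0,0,0]],[0.3,[0,0,7.5],[0,0,0]],[1,[0,0,0],[0,0,0]],[1,[0,0,0],[0,0,0]],[1,[0,0,0],[0,0,0]],[1,[0,0,0],[0,0,0]]], squeeze=30)

```text
time_s: 14.55
ee_pos: [0.6522, -0.0954, 0.0175]
eef_rot: [-3.141, 0.001, -2.547]
force: [0.7, 0.1, 0.8]
grip_width: 0.0291
grip_force: 0.0
```

carry_out(commands=[[1,[0,0,0],[0,0,0]],[1,[0,0,-10],[0,0,0]],[1,[0,0,-40],[0,0,0]],[1,[0,0,-40],[0,0,0]],[1,[0,0,-40],[0,0,0]],[1,[0,0,0],[0,0,0]]])

```text
time_s: 15.3
ee_pos: [0.6531, -0.0955, 0.1509]
eef_rot: [-3.137, 0.004, -2.547]
force: [-0.4, 1.6, -1.1]
grip_width: 0.0138
grip_force: 30.0
```

```bash
python3 - <<'E'
from h import *
plan(.459,.1025,.15)
plan(.459,.1025,.15,0.2)
E
```

```text
pose [ 0.6531 -0.0955  0.1509] [-3.137  0.004 -2.547] t 15.3 F [-0.4  1.6 -1.1] w 0.0138
shift [ 50.  272.8   0.9] = 6 x [ 8.3 45.5  0.1]; then wz -0.000 = 0 x -0.000; q6 -2.37->-2.37
pose [ 0.6531 -0.0955  0.1509] [-3.137  0.004 -2.547] t 15.3 F [-0.4  1.6 -1.1] w 0.0138
shift [ 50.  272.8   0.9] = 6 x [ 8.3 45.5  0.1]; then wz 0.394 = 3 x 0.131; q6 -2.37->-1.97
```

carry_out(commands=[[1,[8.3,45.5,0],[0,0,0]],[1,[8.3,45.5,0],[0,0,0]],[1,[8.3,45.5,0],[0,0,0]],[1,[8.3,45.5,0],[0,0,0]],[1,[8.3,45.5,0],[0,0,0]],[1,[8.5,45.3,0],[0,0,0]],[1,[0,0,0],[0,0,0]],[1,[0,0,0],[0,0,0]]])

```text
time_s: 16.3
ee_pos: [0.4578, 0.1025, 0.1465]
eef_rot: [3.142, -0.0, -2.547]
force: [0.5, -0.7, -1.6]
grip_width: 0.0139
grip_force: 30.0
```

```bash
python3 - <<'E'
from h import *
S={n:cam(n) for n in ['scene','side','wrist']}
plan(.459,.1025,.0215)
p=ctrl.get_obs()['ee_pos']; zb=p[2]-.0175+.012; print(zb)
ims=[]
for n,x,y,z,r in [('scene',.459,.1025,.004,60),('side',.459,.1025,.004,60),('wrist',.459,.1025,.004,60),('scene',p[0],p[1],zb,45),('side',p[0],p[1],zb,45),('wrist',p[0],p[1],zb,45)]:
    m=cv2.convertScaleAbs(ortho(S[n],x,y,z),alpha=1.3,beta=10)
    cv2.circle(m,(128,128),1,(0,0,255),-1); cv2.circle(m,(128,128),int(round(r/.625)),(0,0,255),1); ims.append(m)
cv2.imwrite('pics/m5.png',np.vstack([np.hstack(ims[:3]),np.hstack(ims[3:])]))
E
```

```text
pose [0.4581 0.1021 0.1465] [ 3.141e+00 -1.000e-03 -2.548e+00] t 16.45 F [ 0.3  0.  -1.9] w 0.0138
shift [-9.00e-01 -1.00e-01  1.25e+02] = 3 x [-0.3 -0.  41.7]; then wz -0.000 = 0 x -0.000; q6 -2.02->-2.02
0.1410038834764074
```

View pics/m5.png

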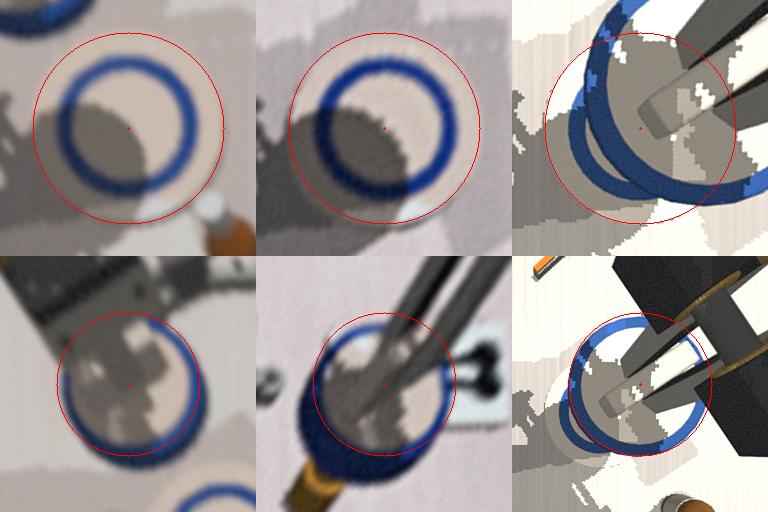

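The ring's centre is at about (.459,.103), and the cap is centred on the tool in the wrist view. I'll lower it.

carry_out(commands=[[1,[-1.2,0.2,30],[0,0,0]],[1,[0,0,45],[0,0,0]],[1,[0,0,35],[0,0,0]],[1,[0,0,10],[0,0,0]],[1,[0,0,4.7],[0,0,0]],[0.7,[0,0,0],[0,0,0]],[0.5,[0,0,0],[0,0,0]],[0.4,[0,0,0],[0,0,0]],[0.4,[0,0,-40],[0,0,0]],[0.4,[0,0,-50],[0,0,0]]])

```text
time_s: 17.7
ee_pos: [0.4581, 0.1034, 0.1129]
eef_rot: [3.141, -0.002, -2.547]
force: [1.0, 0.7, 0.2]
grip_width: 0.056
grip_force: 0.0
```

```bash
python3 - <<'E'
from h import *
plan(.47,.29,.24,-.1)
E
```

```text
pose [0.4581 0.1034 0.1129] [ 3.141e+00 -2.000e-03 -2.547e+00] t 17.7 F [1.  0.7 0.2] w 0.056
shift [-114.3  148.  -127.1] = 5 x [-22.9  29.6 -25.4]; then wz 0.694 = 5 x 0.139; q6 -2.02->-1.33
```

carry_out(commands=[[0.2,[-18,26,-37],[0,0,0.03]],[0.2,[-18,26,-37],[0,0,0.03]],[0.2,[-18,26,-37],[0,0,0.03]],[0.2,[-18,26,-37],[0,0,0]],[0.2,[-18,26,-37],[0,0,0]],[0.2,[0,0,0],[0,0,0]],[0.2,[0,0,0],[0,0,0]],[0.2,[0,0,0],[0,0,0]]])

```text
time_s: 18.7
ee_pos: [0.4688, 0.2605, 0.2962]
eef_rot: [3.142, -0.002, -2.638]
force: [0.2, -0.2, -0.3]
grip_width: 0.0754
grip_force: 0.0
```

```bash
python3 - <<'E'
from h import *
S={n:cam(n) for n in ['scene','side','wrist']}
import pickle; pickle.dump(S,open('S6.pkl','wb'))
plan(.431,.295,.01,.5)
def ell(c,x,y,z,f,half=.07):
    m=ortho(c,x,y,z,half,560).astype(int); M=cv2.morphologyEx(f(m).astype(np.uint8),cv2.MORPH_OPEN,np.ones((5,5)))
    n,l,st,ce=cv2.connectedComponentsWithStats(M); i=1+np.argmax(st[1:,4]); ct=max(cv2.findContours((l==i).astype(np.uint8),0,2)[0],key=len)
    (u,v),ax,an=cv2.fitEllipse(cv2.convexHull(ct)); s=2*half/560
    return np.round([x-half+u*s,y+half-v*s,ax[0]*s,ax[1]*s],4)
for n in ['scene','side','wrist']:
    try: print('cap',n,ell(S[n],.459,.103,.014,lambda m:(m[...,0]-m[...,2])>35))
    except Exception as e: print(e)
ims=[]
for n,x,y,z in [('wrist',.431,.295,.03),('scene',.431,.295,.03),('side',.431,.295,.03),('wrist',.608,.306,.004),('scene',.608,.306,.004),('side',.608,.306,.004)]:
    m=cv2.convertScaleAbs(ortho(S[n],x,y,z),alpha=1.4,beta=10)
    cv2.circle(m,(128,128),1,(0,0,255),-1); ims.append(m)
cv2.imwrite('pics/m6.png',np.vstack([np.hstack(ims[:3]),np.hstack(ims[3:])]))
E
```

```text
pose [0.4689 0.2608 0.2967] [ 3.142e+00 -1.000e-03 -2.638e+00] t 18.85 F [-0.5  0.8  1. ] w 0.0753
shift [ 16.7  48.3 286.7] = 6 x [ 2.8  8.  47.8]; then wz 0.004 = 1 x 0.004; q6 -1.64->-1.63
cap scene [0.4592 0.1028 0.0881 0.0932]
cap side [0.4596 0.1005 0.087  0.094 ]
cap wrist [0.4584 0.1025 0.0888 0.0898]
```

View pics/m6.png

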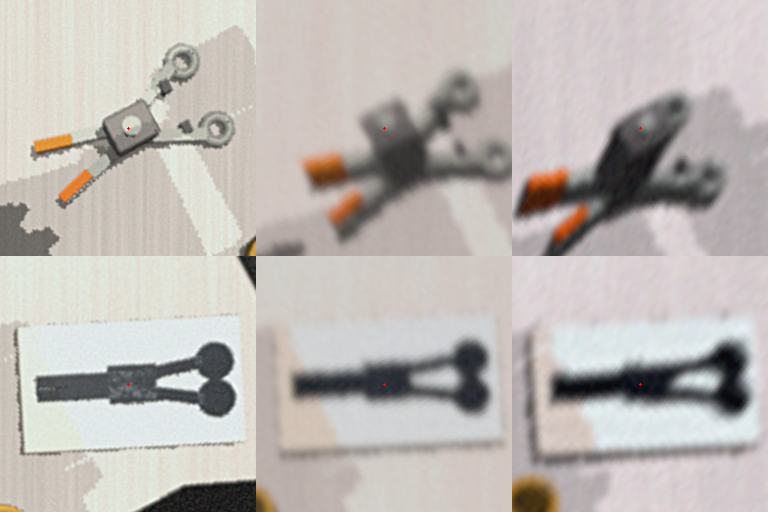

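The cap sits on its ring to about 1 mm. The open clamp's block is at (.434,.2975) with its axis at about 29°. The shut plate's centre is at (.6103,.3062) with its axis at +3.3°. I'll grasp the open clamp.

carry_out(commands=[[0.4,[3.2,12,50],[0,0,0]],[0.4,[3.2,12,50],[0,0,0]],[0.4,[3.2,12,50],[0,0,0]],[0.4,[3.3,13,50],[0,0,0]],[0.4,[0,0,50],[0,0,0]],[0.4,[0,0,26.7],[0,0,0]],[0.4,[0,0,10],[0,0,0]],[1,[0,0,0],[0,0,0]],[1,[0,0,0],[0,0,0]],[1,[0,0,0],[0,0,0]]], squeeze=30)

```text
time_s: 20.1
ee_pos: [0.4344, 0.2982, 0.0114]
eef_rot: [3.142, 0.002, -2.637]
force: [-0.3, -0.9, 0.7]
grip_width: 0.03
grip_force: 0.0
```

carry_out(commands=[[1,[0,0,0],[0,0,0]],[1,[0,0,0],[0,0,0]]])

```text
time_s: 20.35
ee_pos: [0.4343, 0.2981, 0.0112]
eef_rot: [-3.142, 0.001, -2.637]
force: [-0.6, -0.7, 6.6]
grip_width: 0.0236
grip_force: 29.9
```

```bash
python3 - <<'E'
from h import *
plan(.441,-.103,.15,-.286)
E
```

```text
pose [0.4343 0.2981 0.0112] [-3.142e+00  1.000e-03 -2.637e+00] t 20.35 F [-0.6 -0.7  6.6] w 0.0236
shift [ 187.9 -354.4 -138.8] = 9 x [ 20.9 -39.4 -15.4]; then wz 0.790 = 5 x 0.158; q6 -1.54->-0.75
```

carry_out(commands=[[1,[0,0,-15],[0,0,0]],[1,[0,0,-40],[0,0,0]],[1,[0,0,-40],[0,0,0]],[1,[0,0,-40],[0,0,0]],[1,[20.9,-39.4,0],[0,0,0]],[1,[20.9,-39.4,0],[0,0,0]],[1,[20.9,-39.4,0],[0,0,0]],[1,[20.9,-39.4,0],[0,0,0]],[1,[20.9,-39.4,0],[0,0,0]],[1,[20.9,-39.4,0],[0,0,0]]])

```text
time_s: 21.6
ee_pos: [0.4382, 0.029, 0.1464]
eef_rot: [-3.141, 0.001, -2.637]
force: [0.3, 0.3, -1.9]
grip_width: 0.0236
grip_force: 29.9
```

carry_out(commands=[[1,[20.9,-39.4,0],[0,0,0]],[1,[20.9,-39.4,0],[0,0,0]],[1,[20.7,-39.2,0],[0,0,0]],[1,[0,0,0],[0,0,0.158]],[1,[0,0,0],[0,0,0.158]],[1,[0,0,0],[0,0,0.158]],[1,[0,0,0],[0,0,0.158]],[1,[0,0,0],[0,0,0.158]],[1,[0,0,0],[0,0,0]],[1,[0,0,0],[0,0,0]]])

```text
time_s: 22.85
ee_pos: [0.4407, -0.1031, 0.1458]
eef_rot: [-3.142, 0.0, 2.859]
force: [0.4, 0.4, -1.6]
grip_width: 0.0241
grip_force: 29.9
```

```bash
python3 - <<'E'
from h import *
S={n:cam(n) for n in ['scene','side','wrist']}
import pickle; pickle.dump(S,open('S7.pkl','wb'))
plan(.441,-.103,.0152,-.286)
p=ctrl.get_obs()['ee_pos']; zb=p[2]-.0112
ims=[]
for n,x,y,z in [('wrist',.441,-.103,.004),('scene',.441,-.103,.004),('side',.441,-.103,.004),('wrist',p[0],p[1],zb+.005),('scene',p[0],p[1],zb+.005),('side',p[0],p[1],zb+.005)]:
    m=cv2.convertScaleAbs(ortho(S[n],x,y,z),alpha=1.4,beta=10)
    cv2.circle(m,(128,128),1,(0,0,255),-1); 
    if z<.01:
        b=cv2.boxPoints(((128,128),(140/.625,80/.625),16.4)).astype(int); cv2.polylines(m,[b],True,(0,0,255),1)
    ims.append(m)
cv2.imwrite('pics/m7.png',np.vstack([np.hstack(ims[:3]),np.hstack(ims[3:])]))
E
```

```text
pose [ 0.4407 -0.1031  0.1456] [-3.142  0.     2.858] t 23.0 F [ 0.1  0.1 -0.8] w 0.0237
shift [ -0.3   0.2 130.4] = 3 x [-0.1  0.1 43.5]; then wz 0.002 = 1 x 0.002; q6 -1.60->-1.60
```

View pics/m7.png

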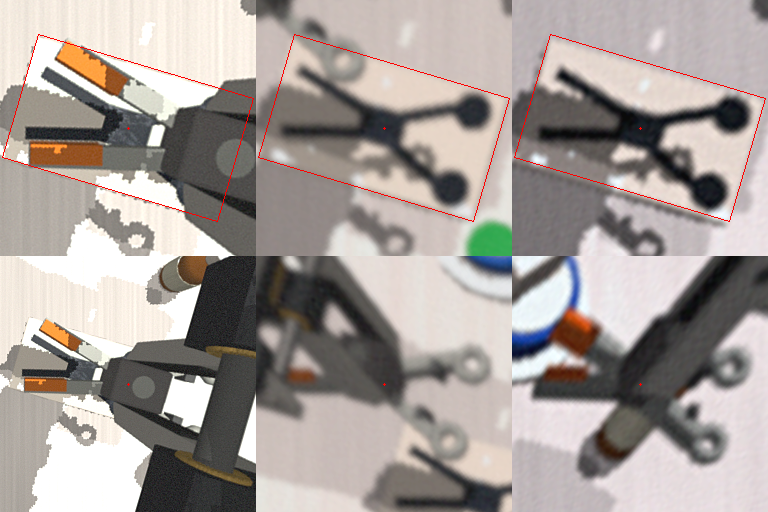

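The plate rectangle fits all three views, and the V of the held clamp's jaws lines up with the drawing. I'll lower it.

carry_out(commands=[[1,[0,0,30],[0,0,0]],[1,[0,0,45],[0,0,0]],[1,[0,0,40],[0,0,0]],[1,[0,0,11],[0,0,0]],[1,[0,0,4],[0,0,0]],[0.7,[0,0,0],[0,0,0]],[0.5,[0,0,0],[0,0,0]],[0.4,[0,0,0],[0,0,0]],[0.4,[0,0,-40],[0,0,0]],[0.4,[0,0,-50],[0,0,0]]])

```text
time_s: 24.25
ee_pos: [0.4402, -0.103, 0.1064]
eef_rot: [3.142, -0.002, 2.856]
force: [0.4, -0.9, 0.4]
grip_width: 0.0562
grip_force: 0.0
```

```bash
python3 - <<'E'
from h import *
plan(.434,-.304,.20,-.085)
E
```

```text
pose [ 0.4402 -0.103   0.1064] [ 3.142e+00 -2.000e-03  2.856e+00] t 24.25 F [ 0.4 -0.9  0.4] w 0.0562
shift [ -50.7 -194.6  -93.6] = 5 x [-10.1 -38.9 -18.7]; then wz -0.201 = 2 x -0.100; q6 -1.60->-1.80
```

carry_out(commands=[[0.4,[-10.1,-38.9,-18.7],[0,0,0]],[0.4,[-10.1,-38.9,-18.7],[0,0,0]],[0.4,[-10.1,-38.9,-18.7],[0,0,0]],[0.4,[-10.1,-38.9,-18.7],[0,0,0]],[0.4,[-10.1,-38.9,-18.7],[0,0,0]],[0.4,[0,0,0],[0,0,-0.1]],[0.4,[0,0,0],[0,0,-0.1]],[0.4,[0,0,0],[0,0,0]],[0.4,[0,0,0],[0,0,0]]])

```text
time_s: 25.38
ee_pos: [0.4343, -0.3039, 0.1991]
eef_rot: [-3.141, 0.0, 3.054]
force: [0.0, -0.9, 1.3]
grip_width: 0.0563
grip_force: 0.0
```

```bash
python3 - <<'E'
from h import *
S={n:cam(n) for n in ['scene','side','wrist']}
import pickle; pickle.dump(S,open('S8.pkl','wb'))
plan(.434,-.304,.0112,-.085)
ims=[]
for n,x,y,z in [('wrist',.434,-.304,.03),('scene',.434,-.304,.03),('side',.434,-.304,.03),('wrist',.441,-.103,.034),('scene',.441,-.103,.034),('scene',.441,-.103,.004)]:
    m=cv2.convertScaleAbs(ortho(S[n],x,y,z),alpha=1.4,beta=10)
    cv2.circle(m,(128,128),1,(0,0,255),-1)
    if y>-.2:
        b=cv2.boxPoints(((128,128),(140/.625,80/.625) if z<.01 else (48,38.4),16.4)).astype(int); cv2.polylines(m,[b],True,(0,0,255),1)
    ims.append(m)
cv2.imwrite('pics/m8.png',np.vstack([np.hstack(ims[:3]),np.hstack(ims[3:])]))
E
```

```text
pose [ 0.4343 -0.3039  0.199 ] [-3.142  0.     3.055] t 25.52 F [ 0.3 -0.2  0.3] w 0.0562
shift [ 3.000e-01 -1.000e-01  1.878e+02] = 4 x [ 0.1 -0.  47. ]; then wz -0.002 = 1 x -0.002; q6 -2.16->-2.17
```

View pics/m8.png

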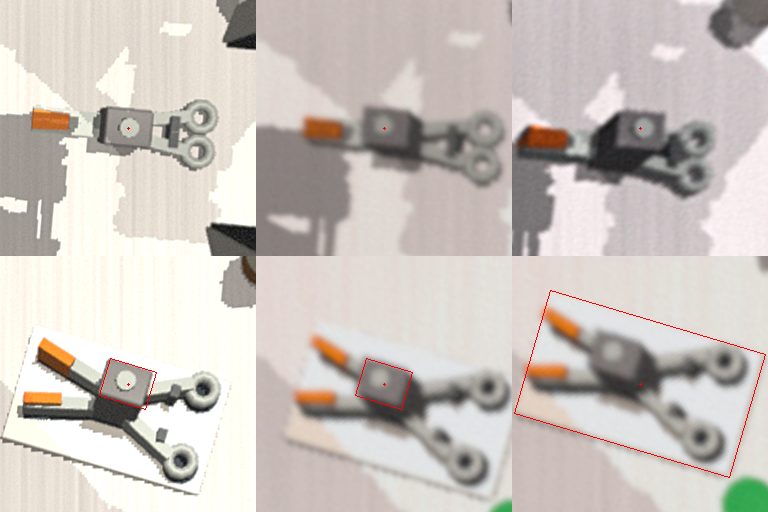

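The open clamp lies flat and covers its drawing, within about 2 mm. The shut clamp's block is at (.434,-.304) in the wrist and scene views, aligned with the tool. I'll grip it.

carry_out(commands=[[0.4,[0,0,50],[0,0,0]],[0.4,[0,0,50],[0,0,0]],[0.4,[0,0,50],[0,0,0]],[0.4,[0,0,28],[0,0,0]],[0.4,[0,0,10],[0,0,0]],[1,[0,0,0],[0,0,0]],[1,[0,0,0],[0,0,0]],[1,[0,0,0],[0,0,0]],[1,[0,0,0],[0,0,0]],[1,[0,0,0],[0,0,0]]])

```text
time_s: 26.78
ee_pos: [0.4346, -0.3042, 0.0117]
eef_rot: [-3.141, 0.001, 3.056]
force: [-1.2, 0.5, 6.5]
grip_width: 0.0236
grip_force: 30.0
```

```bash
python3 - <<'E'
from h import *
plan(.5,-.0,.18,.059)
plan(.6103,.3062,.18,.059)
E
```

```text
pose [ 0.4346 -0.3042  0.0117] [-3.141e+00  1.000e-03  3.056e+00] t 26.77 F [-1.2  0.5  6.5] w 0.0236
shift [ -39.1  308.7 -168.3] = 8 x [ -4.9  38.6 -21. ]; then wz -0.145 = 1 x -0.145; q6 -2.16->-2.31
pose [ 0.4346 -0.3042  0.0117] [-3.141e+00  1.000e-03  3.056e+00] t 26.77 F [-1.2  0.5  6.5] w 0.0236
shift [-122.8  623.2 -168.3] = 14 x [ -8.8  44.5 -12. ]; then wz -0.145 = 1 x -0.145; q6 -2.16->-2.31
```

carry_out(commands=[[1,[0,0,-18],[0,0,0]],[1,[0,0,-50],[0,0,0]],[1,[0,0,-50],[0,0,0]],[1,[0,0,-50],[0,0,0]],[1,[-8.8,44.5,0],[0,0,0]],[1,[-8.8,44.5,0],[0,0,0]],[1,[-8.8,44.5,0],[0,0,0]],[1,[-8.8,44.5,0],[0,0,0]],[1,[-8.8,44.5,0],[0,0,0]],[1,[-8.8,44.5,0],[0,0,0]]])

```text
time_s: 28.02
ee_pos: [0.5099, -0.041, 0.1801]
eef_rot: [-3.141, 0.001, 3.056]
force: [0.5, 1.0, -2.0]
grip_width: 0.0236
grip_force: 30.0
```

carry_out(commands=[[1,[-8.8,44.5,0],[0,0,0]],[1,[-8.8,44.5,0],[0,0,0]],[1,[-8.8,44.5,0],[0,0,0]],[1,[-8.8,44.5,0],[0,0,0]],[1,[-8.8,44.5,0],[0,0,0]],[1,[-8.8,44.5,0],[0,0,0]],[1,[-8.8,44.5,0],[0,0,0]],[1,[-8.4,44.7,0],[0,0,0]],[1,[0,0,0],[0,0,-0.145]],[1,[0,0,0],[0,0,0]]])

```text
time_s: 29.28
ee_pos: [0.6098, 0.3066, 0.1795]
eef_rot: [-3.141, -0.0, -3.083]
force: [-0.3, 0.2, -1.4]
grip_width: 0.024
grip_force: 30.0
```

```bash
python3 - <<'E'
from h import *
plan(.6103,.3062,.0157,.059)
S={n:cam(n) for n in ['scene','side','wrist']}
import pickle; pickle.dump(S,open('S9.pkl','wb'))
p=ctrl.get_obs()['ee_pos']; zb=p[2]-.0117
ims=[]
for n,x,y,z in [('wrist',.6103,.3062,.004),('scene',.6103,.3062,.004),('side',.6103,.3062,.004),('wrist',.441,-.103,.034),('scene',p[0],p[1],zb+.03),('side',p[0],p[1],zb+.03)]:
    m=cv2.convertScaleAbs(ortho(S[n],x,y,z),alpha=1.4,beta=10)
    cv2.circle(m,(128,128),1,(0,0,255),-1)
    if z<.01:
        b=cv2.boxPoints(((128,128),(140/.625,80/.625),-3.4)).astype(int); cv2.polylines(m,[b],True,(0,0,255),1)
    ims.append(m)
cv2.imwrite('pics/m9.png',np.vstack([np.hstack(ims[:3]),np.hstack(ims[3:])]))
E
```

```text
pose [0.6098 0.3066 0.1795] [-3.141 -0.    -3.083] t 29.27 F [-0.3  0.2 -1.4] w 0.024
shift [ -0.5  -0.4 163.8] = 4 x [-0.1 -0.1 41. ]; then wz 0.000 = 1 x 0.000; q6 -1.22->-1.22
```

View pics/m9.png

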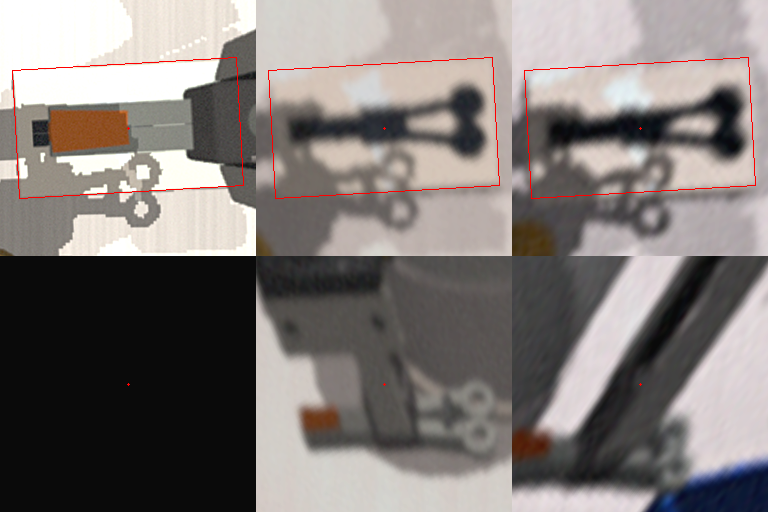

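The shut silhouette is centred under the marked rectangle and the held clamp lines up with it. I'll lower it.

carry_out(commands=[[1,[-0.3,0,40],[0,0,0]],[1,[0,0,50],[0,0,0]],[1,[0,0,45],[0,0,0]],[1,[0,0,20],[0,0,0]],[1,[0,0,8.5],[0,0,0]],[0.7,[0,0,0],[0,0,0]],[0.5,[0,0,0],[0,0,0]],[0.4,[0,0,0],[0,0,0]],[0.4,[0,0,-40],[0,0,0]],[0.4,[0,0,-50],[0,0,0]]])

```text
time_s: 30.68
ee_pos: [0.6099, 0.3062, 0.1062]
eef_rot: [-3.141, -0.001, -3.083]
force: [0.3, -0.2, 0.8]
grip_width: 0.0563
grip_force: 0.0
```

```bash
python3 - <<'E'
from h import *
plan(.52,.05,.32)
E
```

```text
pose [0.6099 0.3062 0.1062] [-3.141e+00 -1.000e-03 -3.083e+00] t 30.68 F [ 0.3 -0.2  0.8] w 0.0563
shift [ 104.9 -250.5 -213.8] = 7 x [ 15.  -35.8 -30.5]; then wz -0.000 = 0 x -0.000; q6 -1.22->-1.22
```

Next I'll back off to a point where the wrist camera can see both clamps and all the plates.

carry_out(commands=[[0,[5,0,-40],[0,0,0]],[0,[15,-36,-35],[0,0,0]],[0,[17,-43,-35],[0,0,0]],[0,[17,-43,-35],[0,0,0]],[0,[17,-43,-35],[0,0,0]],[0,[17,-43,-34],[0,0,0]],[0,[17,-42,0],[0,0,0]],[0,[0,0,0],[0,0,0]],[0,[0,0,0],[0,0,0]]])

```text
time_s: 31.8
ee_pos: [0.5204, 0.051, 0.3197]
eef_rot: [3.141, 0.0, -3.083]
force: [0.4, 0.1, -0.7]
grip_width: 0.0941
grip_force: 0.0
```

```bash
python3 - <<'E'
from h import *
S={n:cam(n) for n in ['scene','side','wrist']}
import pickle; pickle.dump(S,open('S10.pkl','wb'))
for t in ['clamp_open','plate_open','clamp_shut','plate_shut','funnel','plate_funnel','cap','plate_cap','bottle','jar']:
    print(t,[[(round(d['score'],2),np.round(d['at'],3).tolist()) for d in ctrl.place_of(t,n)][:2] for n in S])
ims=[]
for n,x,y,z,a in [('wrist',.441,-.103,.004,16.4),('side',.441,-.103,.004,16.4),('wrist',.6103,.3062,.004,-3.4),('scene',.6103,.3062,.004,-3.4),('side',.6103,.3062,.004,-3.4),('wrist',.441,-.103,.034,16.4)]:
    m=cv2.convertScaleAbs(ortho(S[n],x,y,z),alpha=1.4,beta=10)
    cv2.circle(m,(128,128),1,(0,0,255),-1)
    b=cv2.boxPoints(((128,128),(140/.625,80/.625)if z<.01 else (48,38.4),a)).astype(int); cv2.polylines(m,[b],True,(0,0,255),1)
    ims.append(m)
cv2.imwrite('pics/m10.png',np.vstack([np.hstack(ims[:3]),np.hstack(ims[3:])]))
E
```

```text
clamp_open [[(0.74, [0.437, -0.103, 0.003])], [(0.89, [0.438, -0.102, 0.004]), (0.42, [0.615, -0.3, 0.005])], [(0.82, [0.44, -0.101, 0.004])]]
plate_open [[(0.84, [0.437, -0.1, -0.0])], [(0.76, [0.436, -0.102, 0.001])], [(0.95, [0.44, -0.105, 0.001])]]
clamp_shut [[(0.84, [0.608, 0.307, 0.002]), (0.78, [0.345, -0.41, -0.002])], [(0.95, [0.61, 0.306, 0.006]), (0.75, [0.345, -0.411, -0.0])], [(0.91, [0.607, 0.308, -0.0])]]
plate_shut [[(0.88, [0.61, 0.31, 0.003])], [(0.92, [0.61, 0.306, 0.004]), (0.3, [0.453, 0.101, 0.007])], [(0.64, [0.609, 0.305, -0.002]), (0.26, [0.539, 0.002, 0.003])]]
funnel [[(0.9, [0.618, -0.295, 0.005])], [(0.93, [0.615, -0.299, 0.006])], [(0.55, [0.619, -0.298, 0.002])]]
plate_funnel [[(0.36, [0.614, -0.297, 0.005])], [(0.67, [0.623, -0.302, -0.002])], []]
cap [[(0.77, [0.459, 0.099, 0.003])], [(0.81, [0.453, 0.099, 0.009]), (0.57, [0.435, -0.103, 0.002])], [(0.73, [0.455, 0.103, 0.007])]]
plate_cap [[(0.63, [0.456, 0.103, -0.001])], [(0.94, [0.457, 0.099, 0.002]), (0.31, [0.609, 0.305, 0.004])], []]
bottle [[(0.98, [0.541, -0.003, 0.004])], [(0.69, [0.538, -0.0, -0.003])], [(0.65, [0.539, 0.004, 0.003])]]
jar [[(0.66, [0.527, -0.203, 0.002])], [(0.74, [0.528, -0.204, -0.0])], [(0.64, [0.529, -0.206, -0.002])]]
```

View pics/m10.png

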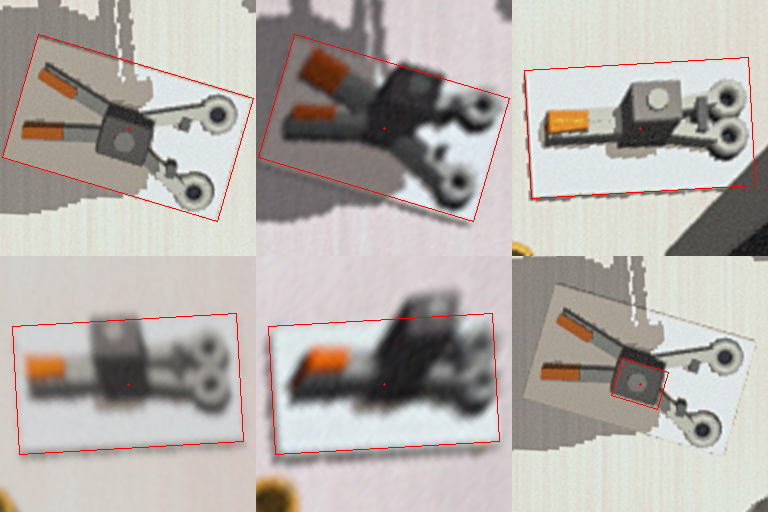

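Both clamps cover their drawings within about 2 mm. The funnel and cap are centred, and the bottle and jar haven't moved. I'll hand it in.

```bash
python3 -c "
from station import ctrl
print(ctrl.hand_in())"
```

```text
the job is handed in; nothing more can be done
None
```

The job is handed in at about 33 s: funnel, cap and both clamps lie on their matching plates, each within about 2 mm of centre by camera, and the bottle and jar are untouched.

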